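Move a wet-coated block to the drying stand on a lifter

TASK

The machined block on the round coating stand has a wet coat and must not be touched by the gripper. Take the flat-bladed lifter by its upright handle, lift the block from underneath with the blade, carry it level to the square drying stand and lower it onto that stand's two rails, between the side fences and in front of the end stops. Draw the blade out and put the lifter back standing with its foot on the black rubber mat; leave the other things where they are.

Things in the scene. Friction and masses are not known exactly. Their poses are not given: they have to be found in the camera images.
- lifter_grip (a point): Grip point on the axis of the lifter's upright square wooden handle (26 x 26 mm, sides along the lifter's x and y, from 10 to 104 mm above its underside), 75 mm above the underside. x points along the blade to its tip, z up the handle. The blade is level when the handle is upright. A loaded blade pulls the tip down: grip firmly (40 N or more)
- lifter: The lifter, 0.2 kg; origin at the underside, below the handle axis; axes as lifter_grip. Steel sole 4 mm thick: a foot plate 64 mm (x) by 60 mm (y) centred under the handle, continued in +x by a flat blade 28 mm wide whose tip is 152 mm from the handle axis
- block_centre (a point): Centre of the machined metal block with a slot along its top: 40 mm (x) by 60 mm (y) by 28 mm high, the point is 14 mm above its flat underside, z up. It starts lying across the two rails of the coating stand, its 60 mm length across the rails (within about 3 mm and 4 degrees). About 0.16 kg
- block: The same block; origin at the centre of its underside
- coat_seat (a point): Coating stand, fixed: round foot 112 mm across, 10 mm high, with two bare rails along its x, 70 mm long, 16 mm wide, tops 46 mm above the worktop. The point is midway between them at the height of their tops. The gap between them (40 mm in y, free from 10 to 46 mm above the worktop) is open at both ends; -x faces the robot, so the blade enters along +x
- dry_seat (a point): Drying stand, fixed: square base 104 x 112 mm, 10 mm high; rails, gap, axes and point as on the coating stand (the point is the block's place, at rail top height). Also a fence outside each rail (inner faces 37 mm from the point in y, 12 mm above the rails) and an end stop on each rail's +x end (face 35 mm from the point, 14 mm above the rails); the blade's gap stays free
- mat: Black rubber mat fixed to the worktop, 200 mm (x) by 110 mm (y), 3 mm thick; origin at the centre of its underside. The lifter starts standing on it, blade towards +x. A fixed bench vice about 200 mm high stands on the worktop's front edge, nearer the robot than the mat (x below 0.48 m, y from -0.21 to -0.03 m): keep clear of it
- bearing: Ball bearing, 47 mm across, 14 mm high, lying loose on the worktop behind and between the stands; to be left alone
- hexkey: Black hex key, 114 x 38 mm, 8 mm high, lying loose on the worktop in front of the stands; to be left alone
- dish: Round metal parts dish, 106 mm across, 24 mm high, loose on the worktop behind the stands; to be left alone
Not all that is in view belongs to the job. Of the things that look like the block, the largest one is meant.

How it is judged (in metres and radians):
On the way, in this order (a step that is already met when the one before it is completed fails the run):
1. the block is clear of the coating stand, carried by the lifter's blade (height (world z) of block_centre above 0.068 m and contact force between block and lifter above 0.3 N), for 0.3 s.
2. the block rests on the rails of the drying stand and the lifter no longer touches it (horizontal distance between block_centre and dry_seat below 0.018 m and height (world z) of block_centre below 0.064 m and angle between block's own z axis and vertical below 0.08 rad and contact force between block and lifter below 0.05 N), for 0.2 s.
At the end, for the whole second after the job is handed in: The block lies flat (0.08 rad) and still on the drying stand's rails, its centre within 18 mm of the seat in plan and 4 mm in height; the lifter stands upright (0.1 rad) and still, its foot's centre over the mat, its underside at most 8 mm above the worktop, clear of the block (horizontal distance between block_centre and dry_seat below 0.018 m and height (world z) of block_centre between 0.056 and 0.064 m and angle between block's own z axis and vertical below 0.08 rad and linear speed of each of block, lifter below 0.02 m/s and x of lifter in the frame of mat between -0.1 and 0.1 m and y of lifter in the frame of mat between -0.055 and 0.055 m and height (world z) of lifter below 0.008 m and angle between lifter's own z axis and vertical below 0.1 rad and contact force between lifter and block below 0.05 N); the robot touches nothing.
It fails at once if the gripper or arm touches the wet block (contact force between any of the fingers, the arm and block above 0.3 N).
It fails at once if the block is tilted by more than 0.3 rad (angle between block's own z axis and vertical above 0.3 rad).
It fails at once if the block falls off the blade or the rails (height (world z) of block_centre below 0.045 m).
It fails at once if the bearing, hex key or dish is moved by more than 30 mm (distance of any of bearing, hexkey, dish from where it was at the start of the episode above 0.03 m).
It also fails if it takes over 67 s, if anything falls off the work surface, if the arm or the gripper's body presses on something with over 40 N, if the wrist force passes 120 N, or if a joint passes its speed limit or range.

ROBOT

A 6-joint arm with a two-finger parallel gripper is mounted at the origin on a cart in front of the work surface, level with it; the furniture and walls round the work are solid. World frame = base frame: x ahead of the robot, y to its left, z up, the work surface at z = 0. Lengths are in m, angles in degrees, forces in N, time in s.
With the tool pointing down it reaches from about 0.275 to 0.975 m from the base axis. Payload 8.4 kg.
Tool frame: the origin (TCP) lies at the very end of the fingers, on their centre line; the grasp point (between the pads) lies 19 mm behind it; z points along the fingers, y is the direction in which the jaws open and shut (so a half turn about z gives the same grasp; the last joint's range is limited). The gripper opens to 92 mm and grips with 3 to 60 N. Pads are 20 mm wide; open, the fingers measure 128 mm over their backs; the gripper's body (75 mm by 189 mm) begins 69 mm behind the grasp point.
Start: joints at [74.748, 20.225, 93.587, -0, 66.188, -0.138], TCP at [0.163, 0.603, 0.215] pointing down, gripper open.
Joint ranges: [-150.9, 150.9], [-52.94, 120.26], [3.33, 152.33], [-74.26, 254.26], [0, 154.13], [-172.89, 172.89]. Speed limits (degrees/s): [127.2, 127.2, 159.86, 180, 180, 180].

INTERFACE

Orientations are given as [roll, pitch, yaw] about the fixed x, y, z axes, in that order (R = Rz(yaw) Ry(pitch) Rx(roll)).
In Python, from bench import r gives the robot as it stands.
- The arm moves only by the shell command python3 -m pendant 'ROWS' [FORCE]. ROWS is JSON, a list of rows, each a list of 3 entries, a list of its own where there are three numbers: the turn, a rotation vector about the tool's x, y, z in rad, then the shift along the tool's x, y, z in mm, then the gripper's target within -1 to 1 (fully open at 1, half-way at 0, shut at -1). In form: [[[ax, ay, az], [dx, dy, dz], grip], ...]. A call has 1 to 20 rows; each row is the pose to reach, as a shift and turn from the pose measured when the call began, along the tool's axes at that moment; what a row does not reach only later rows make up. A row lasts 1/8 s, in which the tool goes at most 62.5 mm and 10.7 degrees, less where a joint would pass 70% of its speed; a pose out of reach is approached as far as the arm can. A call with a gripper value outside its range is refused whole. The fingers move at their own pace and stop on an object; FORCE is the grip in N (left out, the last holds). Time passes only in rows, so rows that repeat a pose let the fingers close. It gives the time, the measured TCP pose, the force and the opening at its end, in the units of the state.
- r.sense(): the state, without advancing time (a new reading comes with each control period).
- r.grab_frame(name): name is "scene" or "top"; returns a dict with "pixels" (400x640x3 uint8, red, green, blue), "z_map" (400x640 float32, m along the optical axis (not along the pixel's ray), 0 where there is no reading), "fovy" (degrees; the focal length in pixels is half the picture's height over the tangent of half this angle, whatever the lens; pixels are square), "cx", "cy" (the principal point, pixels), "rvec" (rotation vector, rad) and "tvec" (3), from world to camera coordinates, as OpenCV has them. Camera axes: x right, y down, z forward; pixel columns grow to the right and rows downward; lengths in m; the calibration is good to about 2 mm. A picture is of the moment at which its call begins.
- r.sign_off(): hands the job in, once; it reports no verdict.
Trained networks look in the newest picture that a camera, given by its name, has taken for a name from the list of things; names that differ only in an ending like _2 or _b are one class to them, and where a whole thing is asked for, a point or a joint stands for the part that bears it (a point fixed in the world has none). Each returns a list of dicts, best first, with "p" (0 to 1); they miss things now and then, are a little off and sometimes report something else, mostly with a low value. They report only what shows in the picture. A call takes as long as a camera call. They do not tell look-alikes from the thing itself.
- r.search_frame(label, camera): "rect" ([centre column, centre row, width, height] in pixels, round what is visible of it).
- r.masks_of(label, camera): "mask" (400x640 bool, what is visible of it) and "rect" ([centre column, centre row, width, height] in pixels, round what is visible of it).
The state is a dict: "time_s": time; "joint_pos": joint angles; "joint_vel": joint speeds; "tau": joint torques, N m; "position": TCP position; "ee_rot": TCP orientation; "ft_force": force on the tool from outside, world axes, zero at the start; "wrist_torque": the same for the moment, N m; "finger_gap": finger opening in m.
Only numpy, scipy, OpenCV 4.12 (cv2) and the standard library are available. Lean on these libraries where they do the work, as an engineer would, in place of code of your own. Each camera call takes 0.05 s, during which the arm holds its last target. There are 200 camera calls.

## Working session

There is one attempt and no reset: what is moved stays moved. The work goes in short steps, Python scripts to look and compute and a shell command to move; the robot and the scene stay as the last step left them, time stands still between calls to the robot, and variables do not carry over. Pictures are saved under pics/ and viewed, about 8 in all and at most 12, crops included, and the job is handed in when it is done.

```bash
ls; mkdir -p pics; cat > h.py <<'E'
import numpy as np, cv2
from bench import r
def cam(f):
    R=cv2.Rodrigues(np.array(f["rvec"],float))[0]; t=np.array(f["tvec"],float).ravel()
    fl=200/np.tan(np.radians(f["fovy"])/2); return R,t,fl
def cloud(f):
    R,t,fl=cam(f); z=f["z_map"].astype(float)
    v,u=np.mgrid[0:400,0:640]
    P=np.stack([(u-f["cx"])/fl*z,(v-f["cy"])/fl*z,z],-1)
    W=(P-t)@R; W[z<=0]=np.nan; return W
def save(f,name,crop=None,scale=1):
    im=f["pixels"][:,:,::-1]
    if crop: a,b,c,d=crop; im=im[b:d,a:c]
    cv2.imwrite("pics/"+name,cv2.resize(im,None,fx=scale,fy=scale,interpolation=cv2.INTER_CUBIC))
E
python3 - <<'E'
from h import *
np.set_printoptions(precision=3,suppress=True)
s=r.sense(); print(s)
for c in ("scene","top"):
    f=r.grab_frame(c); save(f,c+"0.png"); np.savez(c+"0.npz",W=cloud(f),px=f["pixels"])
    R,t,fl=cam(f); print(c,"cam at",-R.T@t,fl,f["cx"],f["cy"])
    W=cloud(f)
    for l in ("lifter","block","coat_seat","dry_seat","mat","bearing","hexkey","dish"):
        for d in r.masks_of(l,c)[:4]:
            P=W[d["mask"]]; print(l,round(d["p"],2),np.round(d["rect"]),np.nanmedian(P,0),np.nanpercentile(P,2,axis=0),np.nanpercentile(P,98,axis=0))
E
```

```text
pics
{'time_s': 0.0, 'joint_pos': array([74.748, 20.264, 93.629, -0.002, 66.186, -0.138]), 'joint_vel': array([-0.086, -0.038, -0.036, -0.11 , -0.05 , -0.023]), 'tau': array([ -0.002, -59.384, -33.42 ,   0.07 ,   0.023,  -0.   ]), 'position': array([0.163, 0.603, 0.214]), 'ee_rot': array([-179.921,    0.002,  164.887]), 'ft_force': array([ 0.919,  0.226, -0.639]), 'wrist_torque': array([-0.009, -0.021,  0.02 ]), 'finger_gap': 0.09168167497382958}
scene cam at [-0.183  0.694  0.474] 420.59827795575217 324.7474068120036 201.8307607342595
lifter 0.87 [381. 187.  54.  41.] [ 0.593 -0.156  0.02 ] [ 0.566 -0.189  0.004] [ 0.728 -0.133  0.107]
block 0.82 [209. 296.  28.  26.] [0.446 0.468 0.017] [0.427 0.446 0.002] [0.474 0.487 0.023]
block 0.58 [187. 276.  21.  24.] [0.54  0.475 0.016] [0.526 0.453 0.003] [0.573 0.494 0.024]
coat_seat 0.91 [236. 245.  47.  29.] [0.57  0.313 0.012] [0.549 0.286 0.004] [0.637 0.381 0.045]
dry_seat 0.83 [311. 218.  56.  43.] [0.589 0.13  0.022] [0.553 0.082 0.003] [0.652 0.181 0.059]
mat 0.87 [377. 199.  58.  29.] [ 0.662 -0.13   0.004] [ 0.548 -0.206  0.002]
[... 571 characters left out ...]
[0.613 0.36  1.553]
coat_seat 0.56 [258. 203.  33.  30.] [0.58  0.313 0.011] [0.553 0.279 0.002] [0.644 0.382 0.05 ]
coat_seat 0.43 [259. 198.  22.  16.] [0.598 0.326 0.068] [0.579 0.3   0.052] [0.613 0.357 0.08 ]
dry_seat 0.83 [322. 197.  35.  36.] [0.605 0.125 0.012] [0.556 0.072 0.001] [0.657 0.176 0.06 ]
mat 0.8 [409. 190.  37.  49.] [ 0.621 -0.172  0.002] [ 0.549 -0.22  -0.006] [ 0.685 -0.108  0.012]
bearing 0.48 [289. 177.  14.   7.] [0.677 0.227 0.013] [0.669 0.211 0.004] [0.684 0.247 0.021]
hexkey 0.74 [409. 191.  36.  48.] [ 0.625 -0.166  0.002] [ 0.549 -0.219 -0.006] [ 0.685 -0.108  0.011]
hexkey 0.47 [316. 248.   3.   1.] [0.433 0.138 0.007] [0.43  0.136 0.002] [0.436 0.142 0.012]
```

```bash
python3 - <<'E'
import cv2
a=cv2.imread('pics/scene0.png')
cv2.imwrite('pics/sc.png',cv2.resize(a[140:330,150:450],None,fx=2.66,fy=2.66,interpolation=cv2.INTER_CUBIC))
a=cv2.imread('pics/top0.png')
cv2.imwrite('pics/tc.png',cv2.resize(a[140:290,190:440],None,fx=3.2,fy=3.2,interpolation=cv2.INTER_CUBIC))
E
```

```text
(no output)
```

View pics/sc.png

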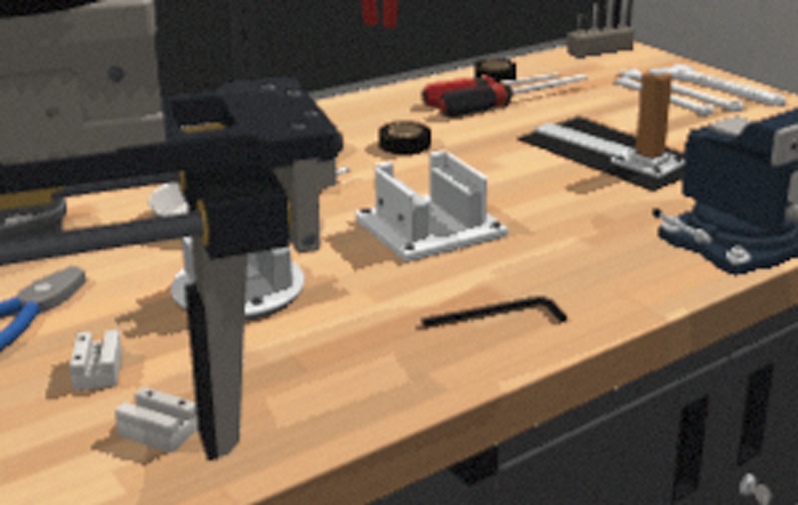

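View pics/tc.png

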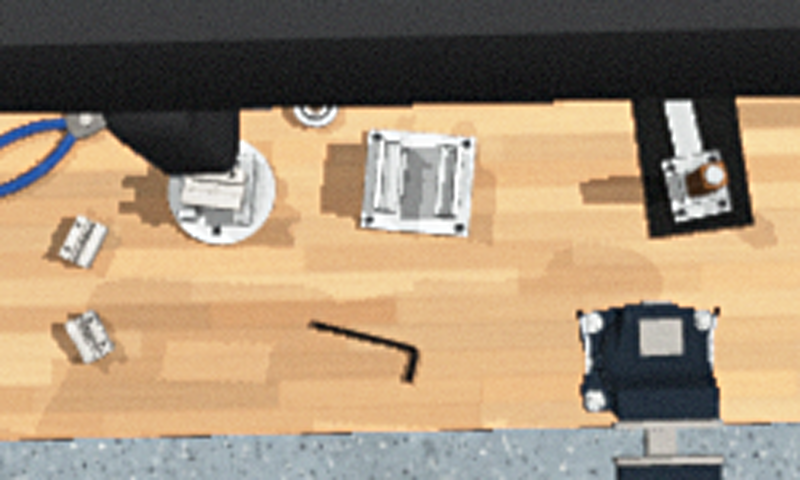

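The scene crop shows the coating stand half behind the gripper, the drying stand at scene px about (311,218), and the lifter on its mat at (381,187). The vice is in front of the mat. There are three block-like things:
- **Loose on the wood:** one at top px (218,216) and one at (217,246). Both are about 40 mm across and sit at about z = 0.02.
- **On the round stand:** one at (256,200), top at about z = 0.07 and about 60 mm long. It is the largest and lies on the coating stand, so it is the one meant. I'll confirm that in a crop once the arm is out of the way.

Next I'll measure the lifter and check how high the dark overhead part is.

```bash
python3 - <<'E'
from h import *
np.set_printoptions(precision=4,suppress=True)
d=np.load("top0.npz"); W=d["W"]; print("overhead z", np.nanmedian(W[145:165,200:440],axis=(0,1)), np.nanmin(W[145:170,200:440,0]),np.nanmin(W[145:165,200:440,2]))
for c in ("scene","top"):
    d=np.load(c+"0.npz"); W=d["W"]; px=d["px"].astype(float)
    reg=(W[...,0]>.53)&(W[...,0]<.78)&(W[...,1]>-.24)&(W[...,1]<-.08)
    br=px.mean(-1); sat=px.max(-1)-px.min(-1)
    top=reg&(W[...,2]>.096); print(c,"handle top",top.sum(),np.nanmedian(W[top],0), W[top].min(0),W[top].max(0))
    hd=reg&(W[...,2]>.03); print("handle",np.nanmedian(W[hd],0),np.percentile(W[hd],[5,95],axis=0).tolist())
    wh=reg&(br>110)&(sat<40)&(W[...,2]<.02); P=W[wh]; print("white",wh.sum(),P.min(0),P.max(0))
    bl=P[P[:,0]>.635][:,:2]; 
    if len(bl)>8:
        m=bl.mean(0);v=np.linalg.svd(bl-m)[2][0]; print("blade",len(bl),m,np.degrees(np.arctan2(v[1]*np.sign(v[0]),abs(v[0]))))
    print("rect",cv2.minAreaRect((P[P[:,0]<.615][:,:2]*1000).astype(np.float32)))
    dk=reg&(br<70)&(W[...,2]<.015); print("mat",cv2.minAreaRect((W[dk|wh][:,:2]*1000).astype(np.float32)))
E
```

```text
overhead z [0.4415 0.1184 1.5957] 0.44084446211982525 1.5865417662547945
scene handle top 65 [ 0.5919 -0.1589  0.1042] [ 0.5807 -0.1813  0.0963] [ 0.6092 -0.153   0.1116]
handle [ 0.5888 -0.1574  0.0726] [[0.5821466768281569, -0.17564233999385664, 0.035103139759711986], [0.6041510904859735, -0.15234814381072265, 0.10735336029781331]]
white 290 [ 0.5611 -0.1956  0.0024] [ 0.7447 -0.1252  0.015 ]
blade 143 [ 0.6885 -0.1468] 10.787807324987384
rect ((585.4254150390625, -163.86904907226562), (63.22817611694336, 51.07432556152344), 85.32538604736328)
mat ((645.2825317382812, -158.10586547851562), (200.59310913085938, 107.55876159667969), 5.598542213439941)
top handle top 8637 [ 0.6211 -0.1364  1.167 ] [ 0.5829 -0.2398  0.0964] [ 0.6259 -0.08    1.2863]
handle [ 0.6211 -0.1366  1.1666] [[0.6204638626588678, -0.22071956864759373, 1.0501691809418652], [0.6218088520314117, -0.08643215460544078, 1.273580019566593]]
white 367 [ 0.5623 -0.1995 -0.0068] [ 0.6849 -0.1316  0.0193]
blade 130 [ 0.6604 -0.1545] 15.26891873293008
rect ((591.5891723632812, -167.45428466796875), (53.85243225097656, 59.76689910888672), 10.193140029907227)
mat ((620.2711181640625, -164.12147521972656), (141.35243225097656, 109.01657104492188), 4.994705677032471)
```

```bash
cat >> h.py <<'E'
from scipy.optimize import minimize
def box(x0,x1,y0,y1,z0,z1): return np.array([[x,y,z] for x in (x0,x1) for y in (y0,y1) for z in (z0,z1)],float)
LIFT=[box(-.032,.032,-.03,.03,0,.004),box(.03,.152,-.014,.014,0,.004),box(-.013,.013,-.013,.013,.004,.104)]
def place(B,p):
    x,y,z,a=p; c,s=np.cos(a),np.sin(a); return B@np.array([[c,s,0],[-s,c,0],[0,0,1]])+[x,y,z]
def render(boxes,p,f,S=4):
    R,t,fl=cam(f); m=np.zeros((400*S,640*S),np.uint8)
    for B in boxes:
        q=place(B,p)@R.T+t; uv=q[:,:2]/q[:,2:]*fl+[f["cx"],f["cy"]]
        cv2.fillConvexPoly(m,cv2.convexHull(np.round((uv+.5)*S).astype(np.int32)),255)
    return cv2.resize(m,(640,400),interpolation=cv2.INTER_AREA)/255.
def fit(boxes,items,p0,z,step=(.006,.006,.08)):
    # items: (frame, target mask, valid mask); minimise area mismatch
    def cost(q): return sum(np.abs(render(boxes,(q[0],q[1],z,q[2]),f)-m)[v].sum()/max(m.sum(),1) for f,m,v in items)
    p0=np.array(p0,float); S=np.vstack([p0]+[p0+np.eye(3)[i]*step[i] for i in range(3)])
    o=minimize(cost,p0,method="Nelder-Mead",options=dict(initial_simplex=S,xatol=1e-4,fatol=1e-4)); return o.x,o.fun
E
python3 - <<'E'
from h import *
np.set_printoptions(precision=4,suppress=True)
it=[]
for c in ("scene","top"):
    f=r.grab_frame(c); W=cloud(f); px=f["pixels"].astype(float)
    reg=(W[...,0]>.53)&(W[...,0]<.78)&(W[...,1]>-.24)&(W[...,1]<-.08)&(W[...,2]<.2)
    # geometry: on mat => everything not dark, within mat bounds; handle by height
    br=px.mean(-1); sat=px.max(-1)-px.min(-1)
    m=reg&(((br>95)&(sat<45)&(W[...,2]<.03))|(W[...,2]>.02))
    v=cv2.dilate(m.astype(np.uint8),np.ones((9,9)))>0
    v&=(W[...,2]<.2)
    it.append((f,m.astype(float),v))
for s in ([it[0]],[it[1]],it):
    q,c=fit(LIFT,s,(.592,-.166,.18),.003); print(q[:2],np.degrees(q[2]),c)
f=it[0][0]; f["pixels"]=f["pixels"].copy()
E=cv2.Canny((render(LIFT,(q[0],q[1],.003,q[2]),f)*255).astype(np.uint8),100,200)>0
f["pixels"][E]=[255,0,0]; save(f,"lift.png",(330,150,430,230),6)
E
```

```text
[ 0.599  -0.1688] 10.52488796001823 0.17224179994578478
[ 0.5977 -0.1662] 10.131787991994171 0.0799733865602129
[ 0.5983 -0.1668] 9.711364969901469 0.2735568710775792
```

View pics/lift.png

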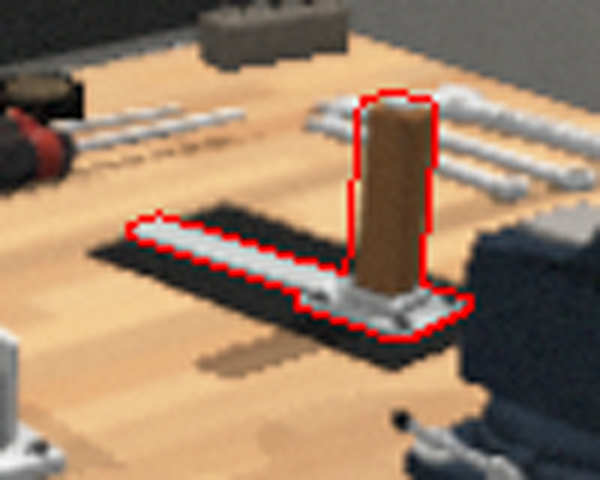

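```bash
python3 -m pendant '[[[0,0,0],[0,0,-55],1],[[0,0,0.5],[-120,-120,-55],1],[[0,0,1.0],[-240,-240,-55],1],[[0,0,1.5],[-360,-360,-55],1],[[0,0,2.0],[-480,-480,-55],1],[[0,0,2.4],[-560,-570,-55],1],[[0,0,2.7],[-621,-630,-55],1],[[0,0,2.7],[-621,-630,-55],1],[[0,0,2.7],[-621,-630,-55],1],[[0,0,2.7],[-621,-630,-55],1],[[0,0,2.7],[-621,-630,-55],1],[[0,0,2.7],[-621,-630,-55],1],[[0,0,2.7],[-621,-630,-55],1],[[0,0,2.7],[-621,-630,-55],1],[[0,0,2.7],[-621,-630,-55],1],[[0,0,2.7],[-621,-630,-55],1],[[0,0,2.7],[-621,-630,-55],1],[[0,0,2.7],[-621,-630,-55],1]]' 50
python3 - <<'E'
from h import *
np.set_printoptions(precision=4,suppress=True)
s=r.sense();print(s["joint_pos"],s["position"],s["ee_rot"])
for c in ("scene","top"):
    f=r.grab_frame(c); save(f,c+"1.png"); W=cloud(f)
    for l in ("block","coat_seat","dry_seat","bearing","hexkey","dish"):
        for d in r.masks_of(l,c)[:4]:
            P=W[d["mask"]]; print(c,l,round(d["p"],2),np.round(d["rect"]),np.nanmedian(P,0),np.nanpercentile(P,2,axis=0),np.nanpercentile(P,98,axis=0))
    if c=="scene": save(f,"stands.png",(190,180,350,280),5)
    else: save(f,"standt.png",(230,150,350,230),6)
E
```

```text
time_s: 3.25
position: [0.5978, -0.166, 0.2695]
ee_rot: [-180.0, 0.0, 10.3]
ft_force: [0.1, 0.3, -0.1]
finger_gap: 0.0919
[-15.6651  17.2249  90.6851   0.0123  72.1152  64.0159] [ 0.5978 -0.166   0.2695] [-179.9784    0.0176   10.3152]
scene block 0.97 [240. 227.  34.  23.] [0.5847 0.3324 0.0675] [0.5763 0.2537 0.0129] [0.678  0.3606 0.0758]
scene block 0.68 [209. 297.  28.  27.] [0.447  0.4683 0.0162] [0.4276 0.4434 0.0003] [0.4801 0.489  0.0232]
scene block 0.61 [187. 275.  22.  26.] [0.5417 0.4749 0.0138] [ 0.5257  0.4486 -0.0001] [0.601  0.4942 0.0233]
scene coat_seat 0.97 [239. 245.  49.  30.] [0.5787 0.3397 0.0117] [0.55   0.2866 0.0027] [0.6384 0.3806 0.047 ]
scene coat_seat 0.33 [238. 228.  31.  23.] [0.5843 0.3347 0.0683] [0.5766 0.3041 0.049 ] [0.6189 0.3607 0.0757]
scene dry_seat 0.69 [312. 219.  57.  41.] [0.5897 0.1274 0.0213] [0.5528 0.0794 0.0012] [0.6554 0.1809 0.0588]
scene bearing 0.58 [260. 221.  16.  12.] [0.6783 0.229  0.013 ] [0.668  0.209  0.0024] [0.7111 0.2481 0.0159]
scene hexkey 0.56 [335. 255.  55.   7.] [0.4457 0.1809 0.0063] [0.4023 0.1336 0.0008] [0.466
[... 180 characters left out ...]
77] [ 0.431   0.447  -0.0017] [0.4769 0.4847 0.0275]
top block 0.46 [257. 199.  18.  12.] [0.5975 0.3258 0.0683] [0.5789 0.3003 0.0552] [0.6127 0.3584 0.0796]
top block 0.43 [216. 218.  15.  14.] [0.55   0.4724 0.018 ] [0.5291 0.4536 0.0029] [0.5725 0.4917 0.0267]
top coat_seat 0.88 [259. 202.  32.  33.] [0.5809 0.3089 0.0115] [0.5508 0.2788 0.0027] [0.6431 0.3819 0.0511]
top dry_seat 0.7 [323. 197.  35.  36.] [0.6057 0.123  0.0113] [ 0.5559  0.0684 -0.0007] [0.6602 0.179  0.06  ]
top bearing 0.51 [290. 176.  10.   7.] [0.6781 0.2277 0.0127] [0.6682 0.214  0.0018] [0.6848 0.2442 0.0201]
top hexkey 0.56 [322. 197.  35.  34.] [0.6057 0.1258 0.0115] [0.5557 0.0715 0.0005] [0.6568 0.1797 0.06  ]
```

View pics/stands.png

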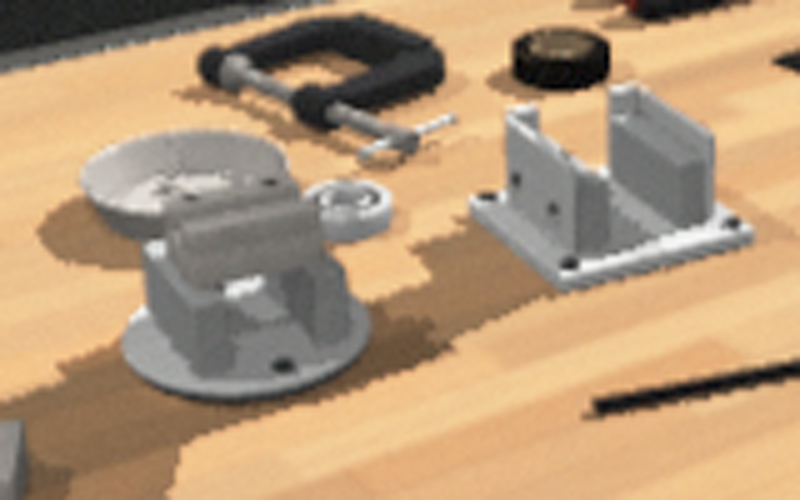

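View pics/standt.png

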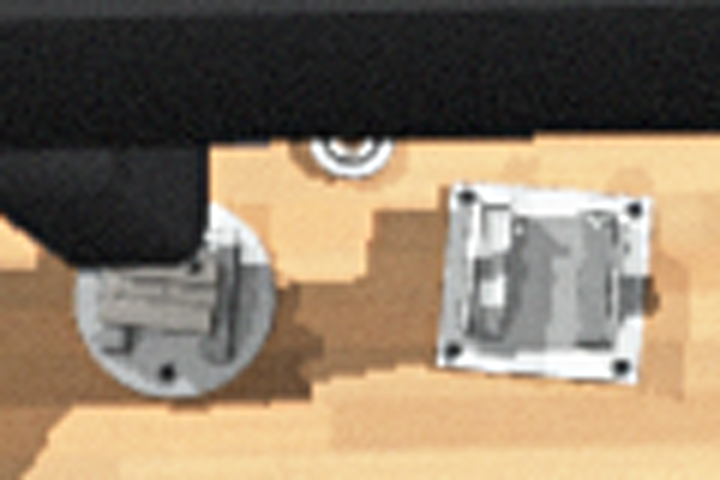

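The largest block, at scene px (240,227), lies across the rails of the round stand and is clearly the one meant. The drying stand, at (312,219), has its open end towards the robot. Both stands look turned by about -5 to -8°, so I'll fit models to the point clouds.

```bash
cat >> h.py <<'E'
def sdb(P,b):
    c=np.array([(b[0]+b[1])/2,(b[2]+b[3])/2,(b[4]+b[5])/2]); h=np.array([b[1]-b[0],b[3]-b[2],b[5]-b[4]])/2
    q=abs(P-c)-h; return np.linalg.norm(np.maximum(q,0),axis=-1)+np.minimum(q.max(-1),0)
def sdc(P,R,h):
    q=np.stack([np.hypot(P[:,0],P[:,1])-R,abs(P[:,2]-h/2)-h/2],-1); return np.linalg.norm(np.maximum(q,0),axis=-1)+np.minimum(q.max(-1),0)
def loc(P,x,y,a):
    d=P-[x,y,0]; c,s=np.cos(a),np.sin(a); return np.stack([c*d[:,0]+s*d[:,1],-s*d[:,0]+c*d[:,1],d[:,2]],-1)
rails=[(-.035,.035,.020,.036,0,.046),(-.035,.035,-.036,-.020,0,.046)]
def sd_coat(P): return np.min([sdc(P,.056,.010)]+[sdb(P,b) for b in rails],0)
def sd_dry(P): return np.min([sdb(P,b) for b in rails+[(-.052,.052,-.056,.056,0,.010),(-.035,.041,.037,.042,0,.058),(-.035,.041,-.042,-.037,0,.058),(.035,.041,.020,.037,0,.060),(.035,.041,-.037,-.020,0,.060)]],0)
def sd_block(P,z=.046): return sdb(P,(-.02,.02,-.03,.03,z,z+.028))
def fitsd(fun,P,p0,steps):
    p0=np.array(p0,float); cost=lambda p: np.minimum(abs(fun(P,p)),.010).mean()
    S=np.vstack([p0]+[p0+np.eye(len(p0))[i]*steps[i] for i in range(len(p0))])
    for _ in range(3):
        o=minimize(cost,p0,method="Nelder-Mead",options=dict(initial_simplex=S,xatol=1e-5,fatol=1e-7,maxiter=3000,maxfev=3000)); p0=o.x
        S=np.vstack([p0]+[p0+np.eye(len(p0))[i]*steps[i]*.5 for i in range(len(p0))])
    return o.x,o.fun
def pts(W,c,rad,zmax=.1):
    m=(np.hypot(W[...,0]-c[0],W[...,1]-c[1])<rad)&(W[...,2]>.006)&(W[...,2]<zmax); return W[m]
E
python3 - <<'E'
from h import *
np.set_printoptions(precision=4,suppress=True)
P={}
for c in ("scene","top"):
    Ws=[]
    for k in range(3): Ws.append(cloud(r.grab_frame(c)))
    P[c]=np.nanmedian(Ws,0)
g=lambda Q,p: np.minimum(sd_coat(loc(Q,*p[:3])),sd_block(loc(Q,*p[3:])))
h=lambda Q,p: sd_dry(loc(Q,*p))
for n in ("scene","top","both"):
    cs=["scene","top"] if n=="both" else [n]
    A=np.vstack([pts(P[c],(.595,.325),.062) for c in cs]); B=np.vstack([pts(P[c],(.605,.125),.085) for c in cs])
    for a0 in (-.12,0.1):
        q,e=fitsd(g,A,(.595,.325,a0,.597,.326,a0),(.008,.008,.1,.008,.008,.1)); print(n,"coat",q[:2],np.degrees(q[2]),"block",q[3:5],np.degrees(q[5]),e,len(A))
    q,e=fitsd(h,B,(.605,.125,-.08),(.008,.008,.1)); print(n,"dry",q[:2],np.degrees(q[2]),e,len(B))
E
```

```text
scene coat [0.6039 0.329 ] -5.875970195926203 block [0.6008 0.3292] -8.137121513502763 0.0007636176499252765 1599
scene coat [0.6039 0.329 ] -5.874263405164951 block [0.6008 0.3292] -8.136235735405018 0.0007636177042410896 1599
scene dry [0.6076 0.1231] -6.107024878540954 0.0006624457613343504 1310
top coat [0.6041 0.3307] -5.575045956999123 block [0.5852 0.3325] 2.7406018908329868 0.0021847489560490635 634
top coat [0.6041 0.3307] -5.575131601735113 block [0.5853 0.3325] 2.729623872952336 0.0021847543003697557 634
top dry [0.6071 0.1246] -6.122165296957525 0.0015801330854003067 968
both coat [0.6039 0.3291] -5.800482504455277 block [0.6008 0.3293] -8.180793850172392 0.0012579811996034165 2233
both coat [0.6039 0.3291] -5.801038728593148 block [0.6008 0.3293] -8.180947449944027 0.0012579811558934477 2233
both dry [0.6075 0.1231] -6.186483313347303 0.0010663807388204642 2278
```

```bash
python3 -m pendant '[[[0,0,0],[0,1,40],1],[[0,0,0],[0,1,85],1],[[0,0,0],[0,1,130],1],[[0,0,0],[0,1,170],1],[[0,0,0],[0,1,195],1],[[0,0,0],[0,1,210],1],[[0,0,0],[0,1,210],1],[[0,0,0],[0,1,210],0],[[0,0,0],[0,1,210],-0.4],[[0,0,0],[0,1,210],-0.8],[[0,0,0],[0,1,210],-1],[[0,0,0],[0,1,210],-1],[[0,0,0],[0,1,210],-1],[[0,0,0],[0,1,210],-1]]' 55
python3 - <<'E'
from h import *
s=r.sense();print(s["position"],s["ee_rot"],s["ft_force"],s["wrist_torque"],s["finger_gap"])
E
```

```text
time_s: 6.0
position: [0.5984, -0.1678, 0.0595]
ee_rot: [180.0, 0.0, 10.2]
ft_force: [-0.0, -0.2, -1.5]
finger_gap: 0.0256
[ 0.59836352 -0.16778371  0.05951886] [1.79999645e+02 5.82683559e-03 1.01871122e+01] [-0.00303607 -0.21833152 -1.50158902] [-0.0625651   0.16066959 -0.01138301] 0.025636760390226814
```

```bash
python3 -m pendant '[[[0,0,0],[0,0,-20],-1],[[0,0,0],[0,0,-60],-1],[[0,0,0],[0,0,-100],-1],[[0,0,0],[0,0,-140],-1],[[0,0,0],[2,-10,-170],-1],[[0,0,0],[10,-55,-170],-1],[[0,0,0],[18,-100,-170],-1],[[0,0,0],[26,-145,-170],-1],[[0,0,0.02],[33,-187,-170],-1],[[0,0,0.06],[20,-230,-170],-1],[[0,0,0.1],[2,-275,-170],-1],[[0,0,0.14],[-18,-320,-170],-1],[[0,0,0.18],[-40,-370,-170],-1],[[0,0,0.22],[-63,-420,-170],-1],[[0,0,0.26],[-85,-470,-170],-1],[[0,0,0.28],[-105,-515,-170],-1],[[0,0,0.28],[-118,-548,-170],-1],[[0,0,0.28],[-118,-548,-170],-1],[[0,0,0.28],[-118,-548,-170],-1]]' 55
python3 - <<'E'
from h import *
np.set_printoptions(precision=4,suppress=True)
s=r.sense();print(s["joint_pos"],s["position"],s["ee_rot"],s["ft_force"],s["wrist_torque"],s["finger_gap"])
for c in ("scene","top"):
    f=r.grab_frame(c); W=cloud(f); save(f,c+"2.png")
    m=(W[...,2]>.15)&(W[...,2]<.21)&(W[...,0]>.42)&(W[...,0]<.56)&(W[...,1]>.3)&(W[...,1]<.4)
    Q=W[m]; 
    if len(Q)>20:
        # plane fit of blade
        A=np.c_[Q[:,:2],np.ones(len(Q))]; k=np.linalg.lstsq(A,Q[:,2],rcond=None)[0]
        u=Q[:,:2]; mm=u.mean(0); v=np.linalg.svd(u-mm)[2][0]
        print(c,len(Q),Q.mean(0),"slopes",k,"yaw",np.degrees(np.arctan2(v[1]*np.sign(v[0]),abs(v[0]))),Q.max(0))
    if c=="scene": save(f,"held.png",(170,100,370,250),4)
E
```

```text
time_s: 8.38
position: [0.3855, 0.3504, 0.2302]
ee_rot: [-180.0, -0.0, -5.8]
ft_force: [-0.2, 0.1, -2.0]
finger_gap: 0.0258
[ 42.1185  10.0081 105.2555  -0.0187  64.7168 137.9483] [0.3855 0.3504 0.2302] [-179.9967   -0.0257   -5.8218] [-0.2319  0.063  -2.0079] [-0.0499  0.1624  0.011 ] 0.025765620137332423
scene 343 [0.4774 0.3442 0.1781] slopes [-0.0029 -0.0335  0.1911] yaw -7.997055800509378 [0.5344 0.3612 0.1796]
top 366 [0.4777 0.3427 0.1768] slopes [ 0.0009 -0.0255  0.1851] yaw -5.811979150448899 [0.536  0.3609 0.1856]
```

View pics/held.png

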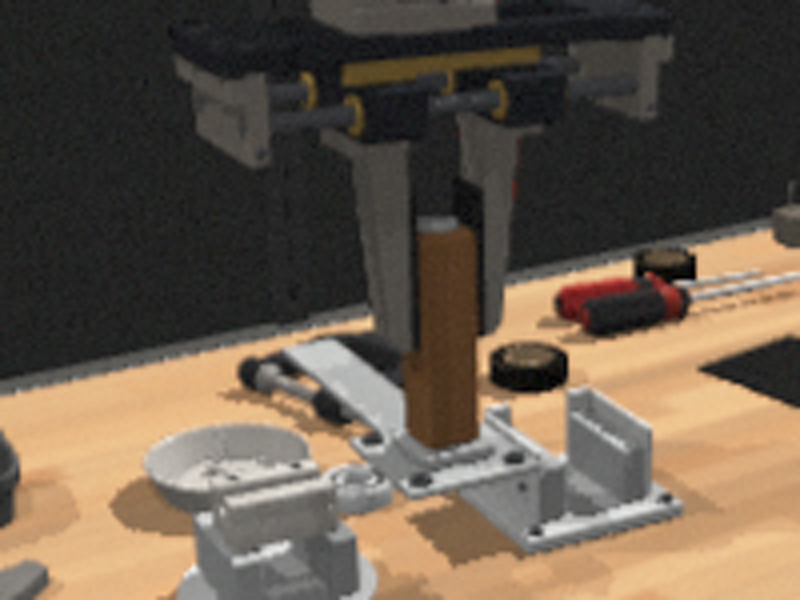

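```bash
cat >> h.py <<'E'
def sd_lift(P,z): 
    return np.min([sdb(P-[0,0,z],b) for b in [(-.032,.032,-.03,.03,0,.004),(.03,.152,-.014,.014,0,.004),(-.013,.013,-.013,.013,.004,.104)]],0)
def liftpts(W,h,a,z,top=.045):
    ok=~np.isnan(W[...,0]); Q=W[ok]; L=loc(Q,h[0],h[1],a)
    return Q[(L[:,0]>-.045)&(L[:,0]<.165)&(abs(L[:,1])<.04)&(abs(L[:,2]-z-.0)<top)&(L[:,2]>z-.012)]
E
python3 - <<'E'
from h import *
np.set_printoptions(precision=4,suppress=True)
for c in ("scene","top"):
    W=np.nanmedian([cloud(r.grab_frame(c)) for k in range(3)],0)
    Q=liftpts(W,(.3855,.3504),np.radians(-5.8),.1737)
    q,e=fitsd(lambda P,p: sd_lift(loc(P,*p[:3]),p[3]),Q,(.3855,.3504,-.1,.1737),(.004,.004,.04,.003)); print(c,len(Q),q,np.degrees(q[2]),e)
E
```

```text
scene 1195 [ 0.3845  0.3503 -0.1003  0.174 ] -5.745087533008862 0.0006538191023666786
top 412 [ 0.3896  0.3533 -0.1216  0.1741] -6.9684307269588075 0.0010412293252287676
```

```bash
python3 -m pendant '[[[0,0,0],[0,-1,40],-1],[[0,0,0],[0,-1,80],-1],[[0,0,0],[0,-1,120],-1],[[0,0,0],[0,-1,142],-1],[[0,0,0],[0,-1,150],-1],[[0,0,0],[0,-1,150],-1],[[0,0,0],[15,-1,150],-1],[[0,0,0],[32,-1,150],-1],[[0,0,0],[50,-1,150],-1],[[0,0,0],[68,-1,150],-1],[[0,0,0],[86,-1,150],-1],[[0,0,0],[104,-1,150],-1],[[0,0,0],[118,-1,150],-1],[[0,0,0],[128,-1,150],-1],[[0,0,0],[128,-1,150],-1],[[0,0,0],[128,-1,150],-1]]' 55
python3 - <<'E'
from h import *
np.set_printoptions(precision=4,suppress=True)
s=r.sense();print(s["position"],s["ee_rot"],s["ft_force"],s["wrist_torque"],s["finger_gap"])
f=r.grab_frame("scene"); save(f,"under.png",(190,160,310,270),6); W=cloud(f)
p=s["position"]; a=np.radians(s["ee_rot"][2])
A=pts(W,(.604,.329),.062)
g=lambda Q,q: np.min([sd_coat(loc(Q,.604,.329,-.1015)),sd_block(loc(Q,*q)),sd_lift(loc(Q,p[0],p[1],a),p[2]-.0565)],0)
q,e=fitsd(g,A,(.601,.329,-.14),(.005,.005,.05)); print(q,np.degrees(q[2]),e,len(A))
E
```

```text
time_s: 10.78
position: [0.5124, 0.3381, 0.0794]
ee_rot: [180.0, 0.0, -5.9]
ft_force: [0.7, 0.2, -1.8]
finger_gap: 0.0257
[0.5124 0.3381 0.0794] [179.9744   0.0454  -5.8962] [ 0.6838  0.248  -1.8313] [-0.0301  0.2013 -0.0155] 0.02572987368565446
[ 0.6008  0.3292 -0.1353] -7.753210105923779 0.0009138222613005285 936
```

View pics/under.png

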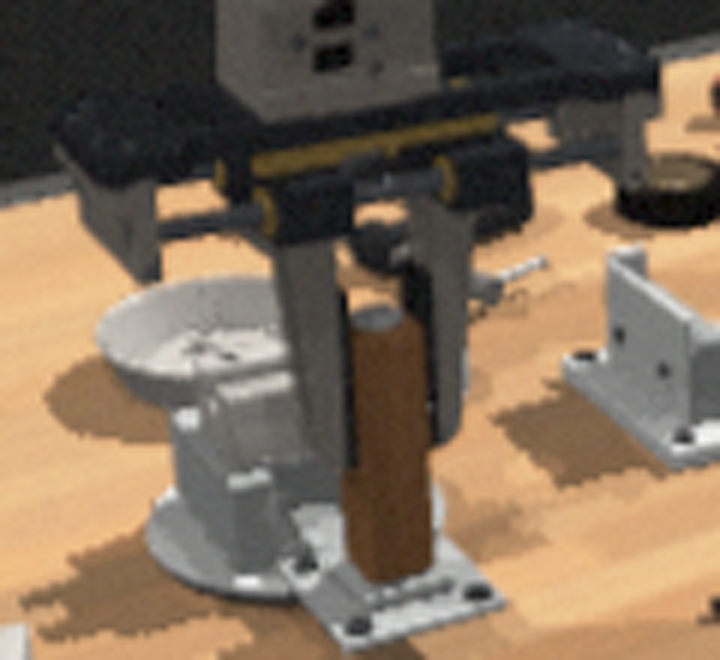

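```bash
python3 -m pendant '[[[0,0,0],[0,0,-8],-1],[[0,0,0],[0,0,-15],-1],[[0,0,0],[0,0,-18],-1],[[0,0,0],[0,0,-20],-1],[[0,0,0],[0,0,-22],-1],[[0,0,0],[0,0,-25],-1],[[0,0,0],[0,0,-30],-1],[[0,0,0],[0,0,-36],-1],[[0,0,0],[0,0,-43],-1],[[0,0,0],[0,0,-50],-1],[[0,0,0],[0,0,-57],-1],[[0,0,0],[0,0,-64],-1],[[0,0,0],[0,0,-70],-1],[[0,0,0],[0,0,-74],-1],[[0,0,0],[0,0,-75],-1],[[0,0,0],[0,0,-75],-1],[[0,0,0],[0,0,-75],-1]]' 60
cat > chk.py <<'E'
from h import *
np.set_printoptions(precision=4,suppress=True)
s=r.sense();print(s["position"],s["ee_rot"],s["ft_force"],s["wrist_torque"],s["finger_gap"])
p=s["position"]; a=np.radians(s["ee_rot"][2]); zu=p[2]-.0565
W=np.nanmedian([cloud(r.grab_frame("scene")) for k in range(3)],0)
Q=W[~np.isnan(W[...,0])]; L=loc(Q,p[0],p[1],a); L[:,2]-=zu
A=L[(L[:,0]>-.045)&(L[:,0]<.165)&(abs(L[:,1])<.045)&(L[:,2]>-.006)&(L[:,2]<.045)]
# lifter pitch t (tip down +), block x,y,yaw,height on blade, in the gripped-lifter frame
def g(P,q):
    x,y,b,zb,t=q; c,s_=np.cos(t),np.sin(t); D=P-[0,0,.075]
    D=np.stack([c*D[:,0]-s_*D[:,2],D[:,1],s_*D[:,0]+c*D[:,2]],-1)+[0,0,.075]
    return np.minimum(sd_lift(D,0),sd_block(loc(D,x,y,b),zb))
q,e=fitsd(g,A,(.088,0,-.03,.004,.0),(.005,.005,.05,.003,.03)); print("block in lifter",q[:2],"yaw",np.degrees(q[2]),"bottom",q[3],"tipdown deg",np.degrees(q[4]),e,len(A))
E
python3 chk.py
```

```text
time_s: 12.95
position: [0.5123, 0.338, 0.1541]
ee_rot: [180.0, 0.1, -5.9]
ft_force: [-0.2, 0.2, -3.6]
finger_gap: 0.0254
[0.5123 0.338  0.1541] [179.9605   0.0617  -5.8915] [-0.1938  0.2436 -3.6052] [ 0.0042  0.2955 -0.0101] 0.025427401915774805
block in lifter [ 0.0898 -0.0002] yaw -1.5294575315105334 bottom 0.006059972994418664 tipdown deg 1.0540254351778628 0.0010163205761820164 1043
```

```bash
python3 -m pendant '[[[0,0,0],[0,3,0],-1],[[0,0,0],[1,8,0],-1],[[0,0,0],[2,16,0],-1],[[0,0,0],[4,28,0],-1],[[0,0,0],[5,42,0],-1],[[0,0,0],[7,58,0],-1],[[0,0,0],[10,76,0],-1],[[0,0,0],[12,95,0],-1],[[0,0,0],[15,114,0],-1],[[0,0,-0.005],[17,133,0],-1],[[0,0,-0.008],[20,151,0],-1],[[0,0,-0.01],[22,167,0],-1],[[0,0,-0.012],[24,181,0],-1],[[0,0,-0.014],[25,192,0],-1],[[0,0,-0.014],[26,199,0],-1],[[0,0,-0.014],[27,203,0],-1],[[0,0,-0.014],[27,205,0],-1],[[0,0,-0.014],[27,205,0],-1],[[0,0,-0.014],[27,205,0],-1]]' 60
cat >> chk.py <<'E'
c,s_=np.cos(a),np.sin(a); b=p[:2]+[c*q[0]-s_*q[1],s_*q[0]+c*q[1]]
print("block world",b,"rel dry",loc(np.array([[b[0],b[1],0]]),.6075,.1235,np.radians(-6.1))[0])
# blade centreline at dry seat
print("handle rel dry",loc(np.array([[p[0],p[1],0]]),.6075,.1235,np.radians(-6.1))[0], "yaw rel",np.degrees(a)+6.1)
E
python3 chk.py
```

```text
time_s: 15.48
position: [0.5182, 0.1317, 0.1543]
ee_rot: [180.0, 0.1, -5.1]
ft_force: [0.1, 0.0, -2.9]
finger_gap: 0.0256
[0.5182 0.1317 0.1543] [179.9718   0.0523  -5.0698] [ 0.0736  0.0334 -2.9227] [-0.0041  0.2889  0.0254] 0.02563127525148799
block in lifter [ 0.0894 -0.0003] yaw -1.971473499732622 bottom 0.005410201817782007 tipdown deg 0.7511056917368579 0.0010781163736660981 932
block world [0.6073 0.1235] rel dry [-0.0002 -0.      0.    ]
handle rel dry [-0.0897 -0.0014  0.    ] yaw rel 1.0301933684684652
```

```bash
python3 -m pendant '[[[0,0,0],[0,0,4],-1],[[0,0,0],[0,0,11],-1],[[0,0,0],[0,0,19],-1],[[0,0,0],[0,0,28],-1],[[0,0,0],[0,0,36],-1],[[0,0,0],[0,0,43],-1],[[0,0,0],[0,0,48],-1],[[0,0,0],[0,0,51],-1],[[0,0,0],[0,0,53],-1],[[0,0,0],[0,0,55],-1],[[0,0,0],[0,0,57],-1],[[0,0,0],[0,0,59],-1],[[0,0,0],[0,0,62],-1],[[0,0,0],[0,0,66],-1],[[0,0,0],[0,0,70],-1],[[0,0,0],[0,0,72],-1],[[0,0,0],[0,0,72],-1],[[0,0,0],[0,0,72],-1],[[0,0,0],[0,0,72],-1]]' 60
cat > chk2.py <<'E'
from h import *
import sys
np.set_printoptions(precision=4,suppress=True)
s=r.sense();print(s["time_s"],s["position"],s["ee_rot"],s["ft_force"],s["wrist_torque"])
p=s["position"]; a=np.radians(s["ee_rot"][2])
f=r.grab_frame("scene"); save(f,sys.argv[1],(240,130,400,250),5); W=cloud(f)
A=pts(W,(.6075,.1235),.075)
g=lambda Q,q: np.min([sd_dry(loc(Q,.6075,.1235,np.radians(-6.1))),sd_block(loc(Q,*q[:3]),q[3]),sd_lift(loc(Q,p[0],p[1],a),p[2]-.0565)],0)
q,e=fitsd(g,A,(.6073,.1235,-.12,.046),(.005,.005,.05,.003)); print("block",q,np.degrees(q[2]),e,len(A),"rel",loc(np.array([[q[0],q[1],0]]),.6075,.1235,np.radians(-6.1)))
E
python3 chk2.py set.png
```

```text
time_s: 18.0
position: [0.5182, 0.1316, 0.0824]
ee_rot: [180.0, 0.0, -5.1]
ft_force: [0.1, 0.5, -1.3]
finger_gap: 0.0261
18.0 [0.5182 0.1316 0.0824] [179.9716   0.0436  -5.065 ] [ 0.056   0.4558 -1.3191] [0.004  0.1491 0.023 ]
block [ 0.6063  0.1235 -0.1349  0.0463] -7.728184758996804 0.0009923949316299524 1128 rel [[-0.0012 -0.0001  0.    ]]
```

View pics/set.png

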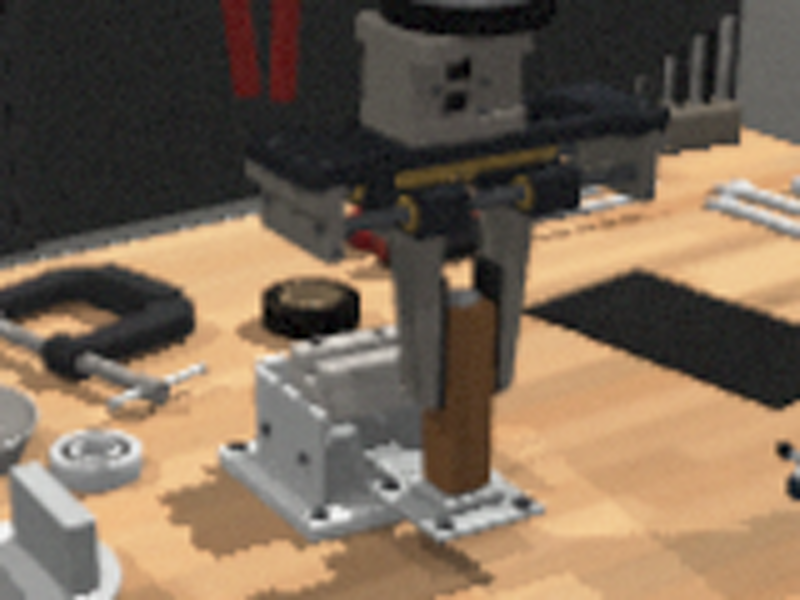

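The block sits between the fences in front of the end stops, near (330,370) in the crop. The wrist load is back to the lifter alone, so I'm drawing the blade straight out.

```bash
python3 -m pendant '[[[0,0,0],[-4,0,0],-1],[[0,0,0],[-12,0,0],-1],[[0,0,0],[-24,0,0],-1],[[0,0,0],[-38,0,0],-1],[[0,0,0],[-52,0,0],-1],[[0,0,0],[-66,0,0],-1],[[0,0,0],[-80,0,0],-1],[[0,0,0],[-94,0,0],-1],[[0,0,0],[-108,0,0],-1],[[0,0,0],[-122,0,0],-1],[[0,0,0],[-134,0,0],-1],[[0,0,0],[-142,0,0],-1],[[0,0,0],[-142,0,0],-1],[[0,0,0],[-142,0,-30],-1],[[0,0,0],[-142,0,-70],-1],[[0,0,0],[-142,0,-105],-1],[[0,0,0],[-142,0,-120],-1],[[0,0,0],[-142,0,-120],-1]]' 60
python3 chk2.py out.png
```

```text
time_s: 20.3
position: [0.378, 0.1445, 0.2036]
ee_rot: [-180.0, -0.1, -5.1]
ft_force: [0.4, -0.3, -2.3]
finger_gap: 0.026
20.3 [0.378  0.1445 0.2036] [-179.9577   -0.1114   -5.0792] [ 0.4175 -0.3486 -2.3479] [0.0117 0.1687 0.0204]
block [ 0.6065  0.1236 -0.1413  0.0462] -8.095165029661104 0.0010254154373149273 1494 rel [[-0.001  0.     0.   ]]
```

```bash
python3 -m pendant '[[[0,0,0],[25,10,0],-1],[[0,0,-0.03],[65,29,0],-1],[[0,0,-0.07],[110,50,0],-1],[[0,0,-0.11],[155,70,0],-1],[[0,0,-0.15],[197,90,0],-1],[[0,0,-0.18],[230,110,0],-1],[[0,0,-0.21],[237,145,0],-1],[[0,0,-0.24],[241,185,0],-1],[[0,0,-0.26],[245,225,0],-1],[[0,0,-0.267],[248,262,0],-1],[[0,0,-0.267],[251,284,0],-1],[[0,0,-0.267],[251,290,0],-1],[[0,0,-0.267],[251,290,30],-1],[[0,0,-0.267],[251,290,70],-1],[[0,0,-0.267],[251,290,100],-1],[[0,0,-0.267],[251,290,118],-1],[[0,0,-0.267],[251,290,128],-1],[[0,0,-0.267],[251,290,134],-1],[[0,0,-0.267],[251,290,134],-1],[[0,0,-0.267],[251,290,134],-1]]' 60
python3 - <<'E'
from h import *
np.set_printoptions(precision=4,suppress=True)
s=r.sense();print(s["position"],s["ee_rot"],s["ft_force"],s["wrist_torque"])
f=r.grab_frame("scene"); save(f,"mat.png",(320,130,440,230),6); W=cloud(f); p=s["position"]; a=np.radians(s["ee_rot"][2])
px=f["pixels"].mean(-1)
Q=liftpts(W,p,a,p[2]-.0565,.04)
print(fitsd(lambda P,q: sd_lift(loc(P,*q[:3]),q[3]),Q,(p[0],p[1],a,p[2]-.0565),(.004,.004,.04,.003)),len(Q))
E
```

```text
time_s: 22.85
position: [0.6022, -0.167, 0.0695]
ee_rot: [180.0, -0.1, 10.2]
ft_force: [-0.2, -0.7, -2.1]
finger_gap: 0.0255
[ 0.6022 -0.167   0.0695] [179.9617  -0.0824  10.2154] [-0.1732 -0.6982 -2.108 ] [0.0077 0.1318 0.0234]
(array([ 0.5989, -0.1641,  0.315 ,  0.0044]), np.float64(0.004812148961585011)) 786
```

View pics/mat.png

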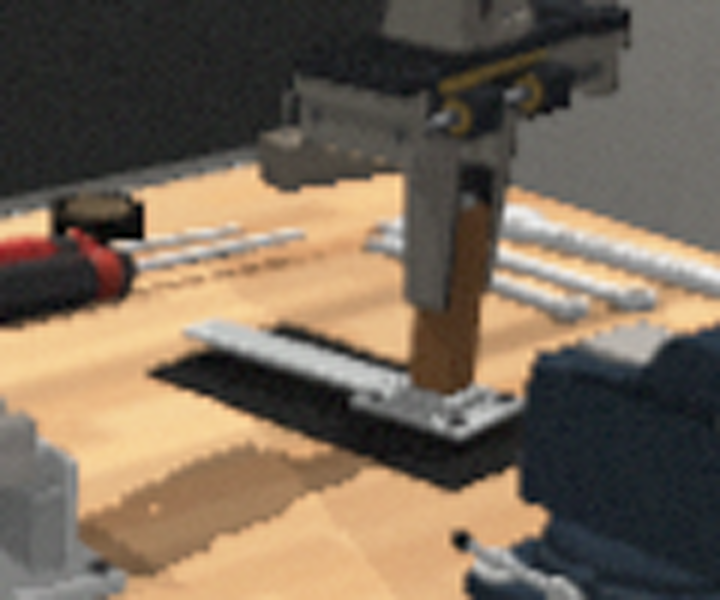

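The picture shows the lifter upright over the mat, about 10 mm above it (foot near crop px (440,405)). That last fit was spoiled by mat points inside its band (residual 4.8 mm), so I'm going by the picture and the arm pose. Next I lower the last 10 mm and release.

```bash
python3 -m pendant '[[[0,0,0],[0,0,3],-1],[[0,0,0],[0,0,6],-1],[[0,0,0],[0,0,8],-1],[[0,0,0],[0,0,9],-1],[[0,0,0],[0,0,10],-1],[[0,0,0],[0,0,10],-1]]' 60
```

```text
time_s: 23.65
position: [0.6022, -0.167, 0.0595]
ee_rot: [180.0, -0.1, 10.2]
ft_force: [-0.6, -0.1, -1.4]
finger_gap: 0.0256
```

```bash
python3 -m pendant '[[[0,0,0],[0,0,0.5],-0.4],[[0,0,0],[0,0,0.5],-0.2],[[0,0,0],[0,0,0.5],0.2],[[0,0,0],[0,0,0.5],0.6],[[0,0,0],[0,0,0.5],1],[[0,0,0],[0,0,0.5],1],[[0,0,0],[0,0,0.5],1],[[0,0,0],[0,0,0.5],1],[[0,0,0],[0,0,-25],1],[[0,0,0],[0,0,-70],1],[[0,0,0],[0,0,-120],1],[[0,0,0],[0,0,-170],1],[[0,0,0],[0,0,-210],1],[[0,0,0],[0,0,-220],1],[[0,0,0],[0,0,-220],1],[[0,0,0],[0,0,-220],1]]' 60
python3 chk2.py fin.png
python3 - <<'E'
from h import *
np.set_printoptions(precision=4,suppress=True)
f=r.grab_frame("scene"); W=cloud(f); px=f["pixels"].astype(float); save(f,"final.png",(190,130,440,290),3.2)
reg=(W[...,0]>.53)&(W[...,0]<.78)&(W[...,1]>-.24)&(W[...,1]<-.08)&(W[...,2]<.115)
br=px.mean(-1); sat=px.max(-1)-px.min(-1)
m=reg&(((br>95)&(sat<45)&(W[...,2]<.03))|(W[...,2]>.02)); v=cv2.dilate(m.astype(np.uint8),np.ones((9,9)))>0
q,c=fit(LIFT,[(f,m.astype(float),v)],(.602,-.167,.178),.003); print("lifter",q[:2],np.degrees(q[2]),c)
hd=W[reg&(W[...,2]>.02)]
for lo,hi in ((.02,.05),(.05,.08),(.08,.1)): k=hd[(hd[:,2]>lo)&(hd[:,2]<hi)]; print(lo,np.median(k,0))
for l in ("bearing","hexkey","dish"):
    for d in r.masks_of(l,"scene")[:1]: print(l,round(d["p"],2),np.nanmedian(W[d["mask"]],0))
E
```

```text
time_s: 25.65
position: [0.601, -0.1667, 0.2775]
ee_rot: [-180.0, 0.1, 10.2]
ft_force: [0.4, 0.8, 0.2]
finger_gap: 0.0921
25.65 [ 0.601  -0.1667  0.2775] [-179.9636    0.074    10.213 ] [0.4226 0.7899 0.1942] [-0.0109  0.1396 -0.0101]
block [ 0.6064  0.1236 -0.1175  0.0462] -6.7305263941229105 0.0010113018008026976 1500 rel [[-0.0011  0.      0.    ]]
lifter [ 0.6023 -0.1684] 10.482960579954824 0.1680561754292005
0.02 [ 0.5911 -0.1558  0.0351]
0.05 [ 0.5918 -0.1558  0.0654]
0.08 [ 0.5907 -0.1555  0.0906]
bearing 0.58 [0.6801 0.2331 0.013 ]
hexkey 0.74 [0.4441 0.1779 0.0066]
dish 0.76 [0.7692 0.2849 0.0122]
```

View pics/final.png

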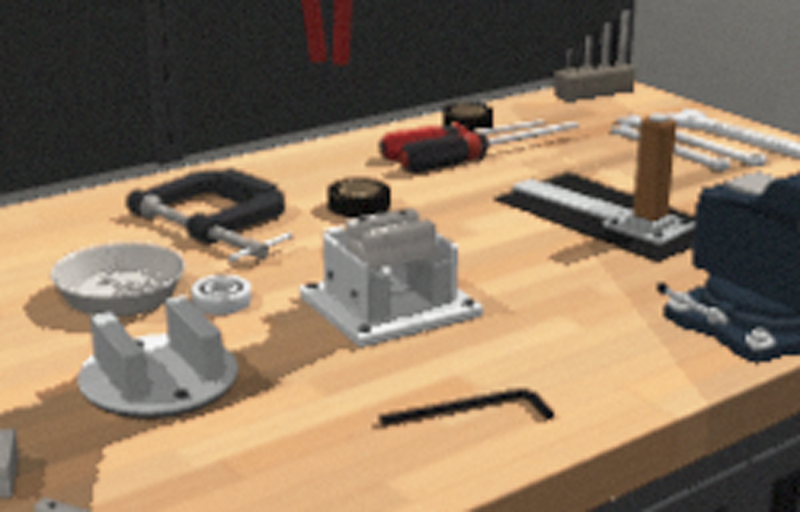

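The final picture shows the block on the drying stand near (380,240), the lifter upright on the mat near (650,190), and the coating stand empty. The bearing, hex key and dish look undisturbed, and the gripper is clear.

```bash
python3 -c "
from bench import r
print(r.sign_off(), r.sense()['time_s'])"
```

```text
the job is handed in; nothing more can be done
the job is handed in; nothing more can be done
```

The wet block is on the drying stand's rails, and the lifter is back standing on the mat. I handed the job in at about 26 s on the robot's clock, and it gives no verdict. I gripped the lifter by its handle, lifted the block from underneath, carried it level, lowered it between the fences, drew the blade out and released the lifter.

**Last checks before hand-in:**
- **Block:** about 1 mm from the seat in plan. Its underside was at 46.2 mm against 46 mm rails, and the wrist load was back to the lifter alone once it was set down.
- **Lifter:** foot centre at about (0.602, -0.168), which is over the mat, with the handle vertical.
- **Bearing, hex key and dish:** the bearing and hex key measured within about 5 mm of where they started. The dish read about 11 mm off. It was partly hidden in the first measurement and nothing came near it, so I put that down to the hidden view.
- **Gripper:** open and clear, with the fingertips about 0.28 m above the worktop.

**Disagreements:**
- With the lifter held, the top camera's fit was 3 to 4 mm off the arm's own pose. The scene camera agreed within 1 mm, so I used that.
- One lifter fit just above the mat was spoiled by mat points, so I used the picture and the arm pose there.
- The blade sagged about 1° under load, well inside the tilt limit.

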